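# Load the checking fixture and hold its lever level

### The job

Slide the orange part carrier, nose (the end with the bore) first, into the slideway of the checking fixture until the sprung detent catches it fully home under the plunger, and let go of it. Then press the red pad of the spring-loaded lever down until the lever is level, its red pointer at the green band, without forcing it on down towards its stop, and keep it pressed there: the job finishes with the robot still holding the lever level. Leave the other things on the bench where they are.

Things in the scene. Friction and masses are not known exactly. Their poses are not given: they have to be found in the camera images.
- carrier: loose orange part carrier, about 0.35 kg: block 40 mm wide (x) x 150 mm long (y) x 30 mm high. Origin: centre of its underside; z up, -y points to its tapered nose, where a vertical 19 mm bore lies at y = -55. A 16 mm wide notch for the detent is in its +x side at y = -15. To be gripped by its black tab.
- carrier_tab (a point): centre of the black upright tab on top of the carrier, over its centre of mass: 12 mm thick (carrier x), 36 mm long (carrier y), z = 30 to 66 mm. This point is at x = 0, y = +22, z = 48 in the carrier's frame.
- fixture: fixed checking fixture on a grey plate 130 x 174 x 12 mm. Its slideway, open above, runs along its y axis: floor at z = 12, 42 mm wide, centred on x = 0, walls to z = 26 from y = -80 to +55. Load it from +y towards -y. Origin: on the slideway's centre line at bench height, under the home point. All mm figures for the fixture are in this frame.
- slide_home (a point): on the slideway floor (x = 0, y = 0, z = 12): the carrier's origin is here, its axes parallel to the fixture's, when it is home. An end stop stops the nose 1.5 mm past home.
- slide_mouth (a point): open end of the slideway on its floor (x = 0, y = 80, z = 12); the walls flare out from 42 mm apart at y = 55 to about 54 mm here.
- detent_ball (a point): sprung steel ball (18 mm) in the +x wall at y = -15, reaching 6 mm into the slideway, spring 3 to 6 N: pushing the carrier in takes up to about 6 to 10 N, then the ball drops into the carrier's notch and holds it.
- plunger_tip (a point): low end of the 8 mm plunger pin, at x = 0, y = -55, z = 47 while the lever is up; it moves down with the lever (22 mm at level) into the bore of the carrier; if the carrier is not home it strikes it. It hangs in a blue bracket 26 mm wide (y), from z = 78 up, on a blue post at x = 53 to 79, up to z = 133.
- green_band (a point): middle of the green band (z = 113 to 127) on the white scale strip, which stands at x = -35, y = -88, up to z = 162; the lever's red pointer is here when the lever is level.
- lever_angle (a joint): angle of the fixture's steel lever (rad): 0 = at rest, free end 0.35 rad above level; grows as it is pressed down; 0.35 = level; stop at 0.60. Turns about a line along the fixture's y axis at x = 65, z = 120 mm and reaches out over y = -55 to the fixture's -x side. A spring lifts it: at the pad about 2.5 N at rest, 6.5 N at level; it flies up when let go.
- pad_top (a point): centre of the top of the red press pad (36 x 36 x 10 mm) near the lever's free end. At rest at about x = -70, y = -55, z = 186 mm in the fixture's frame, sloping with the lever; with the lever level at x = -85, y = -55, z = 136 mm, that is 150 mm from the pivot line and 16 mm above it.
- ocular_a: bystander: black eyepiece tube lying on the bench, 151 x 42 x 25 mm, at the left; origin centre of underside
- plug_gauge: bystander: steel double-ended plug gauge, 48 x 87 x 18 mm, lying at the right; origin centre of underside
- masking_tape: bystander: roll of cream tape, 94 mm across, 25 mm high, at the right; origin centre of underside
- loupe: bystander: black loupe, 42 mm across, 41 mm high, standing behind or beside the work; origin centre of underside
- bush_a: bystander: steel flange bush, 36 mm across, 30 mm high, standing behind or beside the work; origin centre of underside
- lever: the steel lever with its red pad, 184 mm long, 16 mm wide; origin on the pivot line (x = 65, y = -55, z = 120 mm in the fixture's frame); its axes are parallel to the fixture's at joint value 0. Push it down by the pad, from above.
Not all that is in view belongs to the job. Several things have the shape of the carrier; the one meant has the colours described above.

How it is judged:
On the way, in this order (a step that is already met when the one before it is completed fails the run):
1. the carrier stands home in the slideway (within 3 mm along it), let go, with the lever still up (y of carrier in the frame of fixture between -0.003 and 0.003 m and x of carrier in the frame of fixture between -0.003 and 0.003 m and z of carrier in the frame of fixture below 0.015 m and angle between carrier's own z axis and vertical below 0.05 rad and contact force between the fingers and carrier below 0.3 N and value of joint lever_angle below 0.1 rad), for 0.2 s.
2. the lever is pressed level and kept there for half a second (value of joint lever_angle between 0.29 and 0.41 rad), for 0.5 s.
At the end, for the whole second after the job is handed in: The robot is pressing on the red pad (over 1.5 N) and keeps the lever level within 0.06 rad (about 9 mm at the pad), while the carrier stands home in the slideway within 3 mm, flat on its floor, untouched by the fingers (all of step 2 and contact force between any of the fingers, the arm and lever above 1.5 N and y of carrier in the frame of fixture between -0.003 and 0.003 m and x of carrier in the frame of fixture between -0.003 and 0.003 m and z of carrier in the frame of fixture below 0.015 m and angle between carrier's own z axis and vertical below 0.05 rad and contact force between the fingers and carrier below 0.3 N); the arm keeps its last pose, push and grip.
It fails at once if the lever is forced far past level (over 0.50 rad, towards its stop) (value of joint lever_angle above 0.5 rad).
It fails at once if another thing on the bench is moved by more than 3 cm (distance of any of ocular_a, plug_gauge, masking_tape, loupe, bush_a from where it was at the start of the episode above 0.03 m).
It also fails if it takes over 54 s, if anything falls off the work surface, if the arm or the gripper's body presses on something with over 40 N, if the wrist force passes 120 N, or if a joint passes its speed limit or range.

### The arm

A 7-joint arm with a two-finger parallel gripper is mounted at the origin on a cart in front of the work surface, level with it; the furniture and walls round the work are solid. World frame = base frame: x ahead of the robot, y to its left, z up, the work surface at z = 0. Lengths are in m, angles in rad, forces in N, time in s.
With the tool pointing down it reaches from about 0.4 to 0.875 m from the base axis. Payload 19.3 kg.
Tool frame: the origin (TCP) lies midway between the tips of the shut fingers; the grasp point (between the pads) lies 19 mm behind it; z points along the fingers, y is the line along which they close (so a half turn about z gives the same grasp; the last joint's range is limited). The gripper opens to 85 mm and grips with 20 to 120 N. Pads are 22 mm wide; open, the fingers measure 114 mm over their backs; the gripper's body (76 mm by 85 mm) begins 54 mm behind the grasp point. The pads swing forward as they close: fully open they stand 13 mm farther back than shut.
Start: joints at [-1.197, 0.521, -0.036, 1.599, 0.021, 1.021, -0.113], TCP at [0.268, 0.564, 0.193] pointing down, gripper open.
Joint ranges: [-2.91, 2.91], [-0.3, 2.13], [-1.5, 1.42], [0.17, 2.43], [-1.26, 4.41], [0.16, 1.93], [-2.52, 2.52]. Speed limits (rad/s): [1.89, 1.89, 2.39, 2.39, 3.01, 3.01, 3.01].

### API

Orientations are given as [roll, pitch, yaw] about the fixed x, y, z axes, in that order (R = Rz(yaw) Ry(pitch) Rx(roll)).
In Python, from workcell import * gives the robot as it stands. The module is installed in compiled form; this text tells all that it offers.
- The arm moves only by the tool play_rows, never from a script. Its argument "deltas" is a list of rows, each a list of 7 numbers: the shift along the tool's x, y, z in units of 500 mm (1.0 is 500 mm), then the turn, a rotation vector about the tool's x, y, z in units of 120 degrees (1.0 is 120 degrees), then the closure, from 0 (fully open) to 1 (shut). A call has 1 to 10 rows; each row is the pose to reach, as a shift and turn from the pose commanded when the call began, along the tool's axes at that moment; what a row does not reach only later rows make up. A row lasts 1/10 s, in which the tool goes at most 50 mm and 8.59 degrees, less where a joint would pass 70% of its speed; a pose out of reach is approached as far as the arm can. A call with a number of a shift or a turn outside -1 to 1 is refused whole. A call with a gripper value outside its range is refused whole. The fingers move at their own pace and stop on an object; "newtons" is the grip in N (left out, the last holds). Time passes only in rows, so rows that repeat a pose let the fingers close. It gives the time, the measured TCP pose, the force, the opening and the grip force at its end, in the units of the state.
- observe(): the state, without advancing time (a new reading comes with each control period).
- grab_frame(name): name is "scene" or "top"; returns the picture (480x640x3 uint8, red, green, blue); there is no depth.
- get_calibration(name): a dict with "fovy" (degrees; the focal length in pixels is half the picture's height over the tangent of half this angle, whatever the lens; pixels are square), "cx", "cy" (the principal point, pixels), "k1" (the pictures are not rectified: a ray, as slopes to the right and down, at radius r is drawn at 1 + k1 r^2 times it, then the intrinsics apply), "xyz" and "rotation" of the camera in the world. Camera axes: x right, y down, z forward; pixel columns grow to the right and rows downward; lengths in m; the calibration is good to about 2 mm. A picture is of the moment at which its call begins. get_calibration takes no time and is no camera call.
- job_done(): hands the job in; it is judged then, once.
The state is a dict: "clock": time; "qpos": joint angles; "qd": joint speeds; "joint_efforts": joint torques, N m; "position": TCP position; "tool_rot": TCP orientation; "force": force on the tool from outside, world axes, zero at the start; "moment": the same for the moment, N m; "grip_width": finger opening in m; "finger_force": force on a finger pad.
Only numpy, scipy, OpenCV 4.12 (cv2) and the standard library are available. Lean on these libraries where they do the work, as an engineer would, in place of code of your own. Each camera call takes 0.05 s, during which the arm holds its last target. There are 200 camera calls.

## Working session

There is one attempt and no reset: what is moved stays moved. The work goes in short steps, Python scripts to look and compute and a tool call to move; the robot and the scene stay as the last step left them, time stands still between calls to the robot, and variables do not carry over. Pictures are saved under pics/ and viewed, at most 10 in all, crops included, and the job is handed in when it is done.

Besides the shell and the picture viewer there is one more tool, called after "Emit:" as name(argument=value, ...) on one line, values as JSON. play_rows: Moves the arm, as the interface text tells. Its arguments: {"type":"object","properties":{"deltas":{"type":"array"},"newtons":{"type":"number"}},"required":["deltas"]}

```bash
mkdir -p pics
cat > h.py <<'E'
from workcell import *
import numpy as np, cv2
def ray(c,uv):
    k=get_calibration(c); f=240/np.tan(np.radians(k["fovy"])/2)
    d=np.array([(uv[0]-k["cx"])/f,(uv[1]-k["cy"])/f]); s=d.copy()
    for _ in range(20): s=d/(1+k["k1"]*(s@s))
    R=np.array(k["rotation"]); 
    return np.array(k["xyz"]),R@np.array([s[0],s[1],1.])
def onz(c,uv,z):
    o,d=ray(c,uv); return o+d*(z-o[2])/d[2]
def tri(a,ua,b,ub):
    o1,d1=ray(a,ua);o2,d2=ray(b,ub)
    t=np.linalg.lstsq(np.c_[d1,-d2],o2-o1,rcond=None)[0]
    p,q=o1+d1*t[0],o2+d2*t[1]; return (p+q)/2,np.linalg.norm(p-q)
def proj(c,P):
    k=get_calibration(c); f=240/np.tan(np.radians(k["fovy"])/2)
    p=np.array(k["rotation"]).T@(np.array(P)-np.array(k["xyz"])); s=p[:2]/p[2]; s=s*(1+k["k1"]*(s@s))
    return s*f+[k["cx"],k["cy"]]
def save(c,n):
    im=cv2.cvtColor(grab_frame(c),cv2.COLOR_RGB2BGR); cv2.imwrite(f"pics/{n}.png",im); return im
E
python3 - <<'E'
from h import *
save("scene","s0");save("top","t0")
for c in("scene","top"):print(get_calibration(c))
print(observe())
E
```

```text
{'fovy': 48.505370513983095, 'cx': 321.66114980700564, 'cy': 235.22506475189948, 'k1': -0.11018846629644015, 'xyz': array([1.74515279, 0.16371438, 1.44030319]), 'rotation': array([-2.3850843 ,  0.00601831,  1.76227343])}
{'fovy': 42.58271148303383, 'cx': 317.28629803182383, 'cy': 237.36740752522203, 'k1': -0.16890803728108708, 'xyz': array([ 0.50057427, -0.09587425,  1.71440039]), 'rotation': array([-3.08432099,  0.01061584, -1.59860045])}
{'clock': 0.1, 'qpos': array([-1.1972133 ,  0.52194127, -0.03630407,  1.59991573,  0.02123131,
        1.02106697, -0.11279583]), 'qd': array([ 0.0013118 , -0.00100831,  0.00131381, -0.00031763,  0.00067624,
       -0.00138671, -0.00085738]), 'joint_efforts': array([ 2.10062302e-03, -9.28483701e+01,  1.98386975e+00, -3.70532191e+01,
        1.81302888e-02,  5.44847280e-03, -9.36619290e-05]), 'position': array([0.26826914, 0.56415605, 0.19240439]), 'tool_rot': array([-3.14065223e+00,  1.01929959e-04,  2.69779835e+00]), 'force': array([-0.32045065, -0.02902263, -0.29788246]), 'moment': array([0.02801025, 0.03739792, 0.01706334]), 'finger_force': 0.0, 'grip_width': 0.08529417766119446}
```

```bash
sed -i 's/np.array(k\["rotation"\])/Rot.from_euler("xyz",k["rotation"]).as_matrix()/; s/^import numpy.*/&\nfrom scipy.spatial.transform import Rotation as Rot/' h.py; grep -n Rot h.py
```

```text
3:from scipy.spatial.transform import Rotation as Rot
8:    R=Rot.from_euler("xyz",k["rotation"]).as_matrix(); 
18:    p=Rot.from_euler("xyz",k["rotation"]).as_matrix().T@(np.array(P)-np.array(k["xyz"])); s=p[:2]/p[2]; s=s*(1+k["k1"]*(s@s))
```

View pics/s0.png

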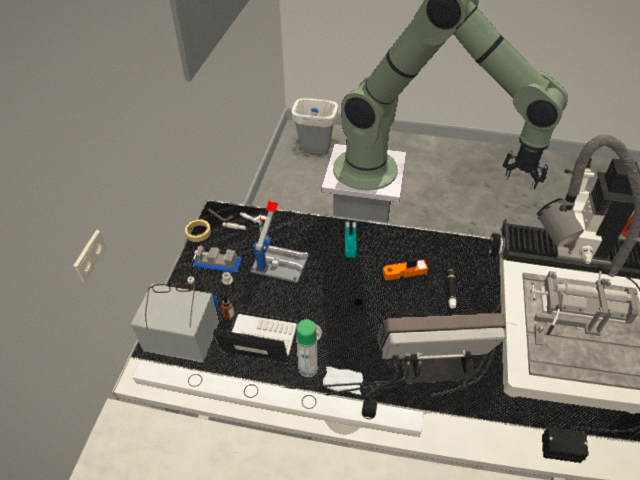

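View pics/t0.png

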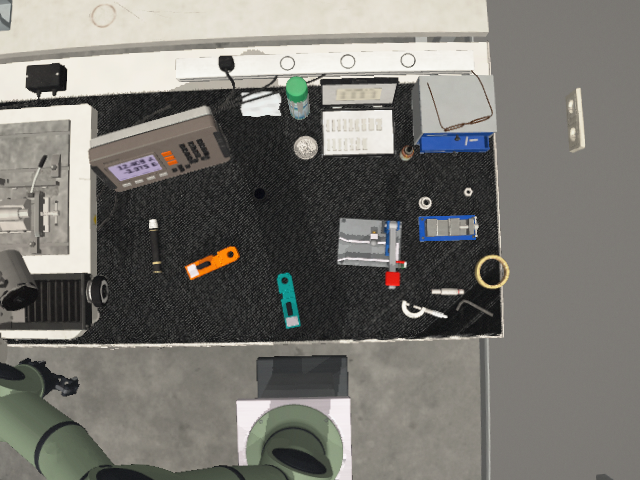

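The scene view shows an orange carrier at (405,270), a teal one of the same shape at (350,240), the fixture at (280,260) with its red pad at (272,206), and a blue block at (217,260). In the top view these are the orange carrier at (212,263), the teal one at (288,300), the fixture at (370,243) with its pad at (392,279), and the blue block at (448,228). The orange one matches the description, so I'll check it in a close crop.

Run:
```python
from h import *
t=cv2.imread("pics/t0.png");s=cv2.imread("pics/s0.png")
a=cv2.resize(t[235:290,175:250],(400,293),interpolation=cv2.INTER_CUBIC)
b=cv2.resize(s[250:290,375:435],(400,267),interpolation=cv2.INTER_CUBIC)
c=cv2.resize(t[210:295,330:415],(400,400),interpolation=cv2.INTER_CUBIC)
d=np.zeros((600,800,3),np.uint8)
d[:293,:400]=a;d[300:567,:400]=b;d[:400,400:]=c
cv2.imwrite("pics/c0.png",d)
```

```text
(no output)
```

View pics/c0.png

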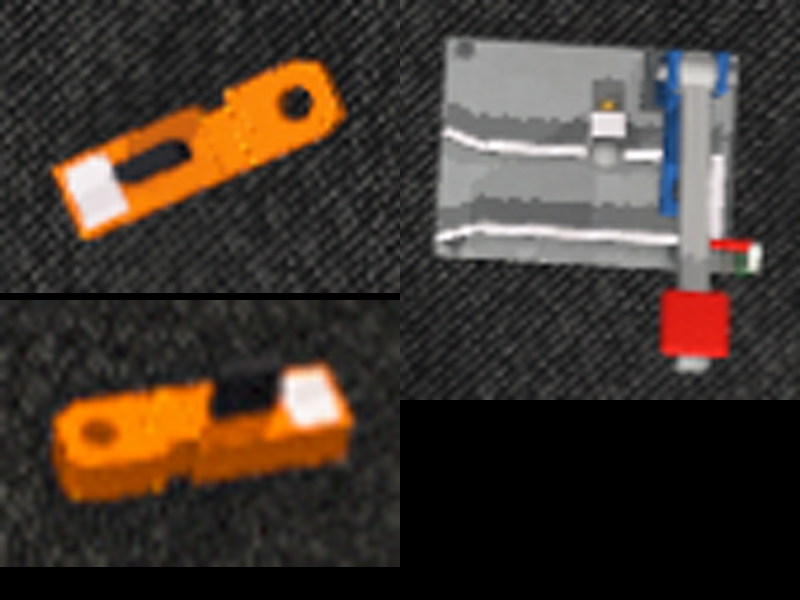

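The crop confirms the orange carrier: black tab, bore (nose) pointing to image right and up, notch on the far side. The fixture's mouth faces image left (world +y), and the pad is on the robot's side. Next I measure.

```bash
python3 - <<'E'
from h import *
t=cv2.imread("pics/t0.png");s=cv2.imread("pics/s0.png")
def blob(m,box,n,big=True):
    x0,y0,x1,y1=box; k=np.zeros_like(m);k[y0:y1,x0:x1]=m[y0:y1,x0:x1]
    N,l,st,ce=cv2.connectedComponentsWithStats(k)
    for i in range(1,N):
        if st[i,4]>3: print(n,st[i].tolist(),ce[i].round(2))
    return k
for c,im,box in(("top",t,(175,235,250,290)),("scene",s,(375,250,435,290))):
    h=cv2.cvtColor(im,cv2.COLOR_BGR2HSV)
    o=cv2.inRange(h,(5,120,60),(22,255,255)); k=blob(o,box,c+" orange")
    cs=max(cv2.findContours(k,cv2.RETR_EXTERNAL,cv2.CHAIN_APPROX_NONE)[0],key=cv2.contourArea)
    hull=cv2.convexHull(cs); f=np.zeros_like(o); cv2.fillPoly(f,[hull],255); f=cv2.dilate(f,np.ones((3,3)))
    blob(cv2.bitwise_and(f,cv2.inRange(h,(0,0,0),(180,255,70))),box,c+" dark")
    blob(cv2.inRange(h,(0,0,150),(180,60,255)),box,c+" white")
h=cv2.cvtColor(t,cv2.COLOR_BGR2HSV)
red=cv2.inRange(h,(0,150,80),(8,255,255))|cv2.inRange(h,(172,150,80),(180,255,255))
blob(red,(375,250,415,295),"top red")
hs=cv2.cvtColor(s,cv2.COLOR_BGR2HSV)
red=cv2.inRange(hs,(0,150,80),(8,255,255))|cv2.inRange(hs,(172,150,80),(180,255,255))
blob(red,(250,190,290,260),"scene red")
# wall white lines: per column weighted row centre
g=cv2.cvtColor(t,cv2.COLOR_BGR2GRAY).astype(float)
for y0,y1,n in((238,247,"far"),(255,264,"near")):
    for u in range(340,394,3):
        col=np.clip(g[y0:y1,u]-190,0,None)
        if col.sum()>20: print(n,u,round((col@np.arange(y0,y1))/col.sum(),2),int(col.sum()),end="; ")
    print()
for u in(350,370): print(u,g[214:230,u].astype(int),g[258:272,u].astype(int))
for v in(225,250): print(v,g[v,332:346].astype(int),g[v,388:412].astype(int))
E
python3 - <<'E'
import cv2
im=cv2.imread("pics/s0.png")[195:285,240:315]
cv2.imwrite("pics/c1.png",cv2.resize(im,(500,600),interpolation=cv2.INTER_CUBIC))
E
```

```text
top orange [184, 246, 56, 34, 708] [215.18 260.87]
top dark [183, 245, 58, 36, 238] [212.5  261.34]
top dark [229, 252, 4, 5, 19] [230.42 253.89]
top dark [197, 262, 14, 7, 53] [203.23 264.98]
top white [188, 265, 11, 13, 89] [192.52 270.44]
scene orange [382, 259, 47, 22, 586] [402.5  270.44]
scene dark [381, 258, 49, 24, 262] [405.84 268.4 ]
scene white [417, 261, 8, 8, 43] [420.81 264.33]
top red [396, 261, 9, 3, 20] [400.1 261.7]
top red [385, 271, 15, 15, 207] [392.01 278.4 ]
scene red [265, 201, 13, 11, 96] [271.26 206.16]
scene red [260, 218, 5, 3, 9] [262.11 219.22]
far 340 238.0 47; far 343 239.0 50; far 346 240.0 46; far 349 240.47 103; far 352 240.58 81; far 355 240.79 58; far 358 241.45 64; far 361 241.47 64; far 364 241.43 75; far 367 241.45 69; far 373 238.0 33; far 376 238.0 35; far 379 242.5 101; far 382 242.46 97; far 385 242.0 23; 
near 340 259.45 94; near 343 258.59 81; near 346 258.0 41; near 349 258.37 75; near 352 258.47 66; near 355 258.41 76; near 358 258.44 68; near 361 258.64 70; near 364 259.06 36; near 367 259.33 52; near 370 259.5 82; near 373 259.43 70; near 376 259.52 62; near 379 259.98 46; near 382 260.35 72; near 385 260.43 83; near 388 260.38 61; 
350 [ 47  35  24  41  98 161 160 160 160 158 160 162 161 163 162 163] [238 221 141 145 154 155 145  60  23  36  64  29  53  41]
370 [ 37  52  51  31  52  85 154 156 155 154 158 159 159 149 150 147] [133 231 231 135 136 145 146 142  77  29  44  42  28  31]
225 [ 50  29  32  39  27  40  51  96 160 164 162 161 162 163] [103 158 206 204 205 204 203 199 181 132  90 109 135 114  40  32  55  49
  24  55  61  39  35  48]
250 [ 41  36  55  46  27  72 143 169 164 164 165 168 166 153] [ 61 113 164 174 173 173 174 184 214 231 195 106  85  44  35  35  35  46
  43  32  44  37  28  42]
```

View pics/c1.png

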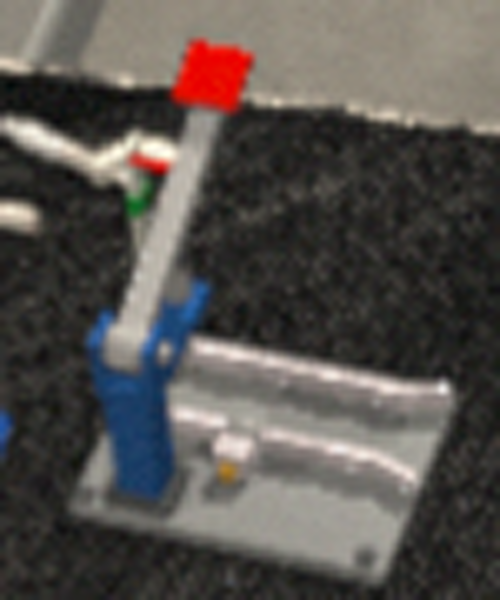

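The scene crop shows the fixture upright and unoccluded: pad at about (271,206), mouth to the right, lever raised. Next I compute both poses.

Run:
```python
from h import *
print("bore",onz("top",(230.42,253.89),.027),"tab",onz("top",(203.23,264.98),.066),"label",onz("top",(192.52,270.44),.03),"label tri",tri("top",(192.52,270.44),"scene",(420.81,264.33)))
fu=[349,352,358,361,364,367,379,382];fv=[240.47,240.58,241.45,241.47,241.43,241.45,242.5,242.46]
nu=[352,355,358,361,364,367,370,373,376,379,382,385,388];nv=[258.47,258.41,258.44,258.64,259.06,259.33,259.5,259.43,259.52,259.98,260.35,260.43,260.38]
for U,V in((fu,fv),(nu,nv)):
    P=np.array([onz("top",p,.026) for p in zip(U,V)])
    a,b=np.polyfit(P[:,1],P[:,0],1); print("x=a y+b",a,b,"at y=-.35",a*-.35+b,"yaw",-np.degrees(np.arctan(a)),P[[0,-1],1])
print("pad",tri("top",(392.01,278.4),"scene",(271.26,206.16)),onz("top",(392.01,278.4),.186))
print("plate mouth edge",onz("top",(338.8,225),.012),onz("top",(337.5,250),.012))
print("plate other edge",onz("top",(401.5,225),.012),onz("top",(399,250),.012))
print("plate far",onz("top",(350,218),.012),onz("top",(370,219.3),.012)," near",onz("top",(350,264.7),.012),onz("top",(370,265.8),.012))
print("pin housing detent",onz("top",(330+605/4.706-400/4.706,210+153/4.706),.02))
```

```text
bore [0.55901996 0.15977363 0.027     ] tab [0.52973068 0.22849091 0.066     ] label [0.51606146 0.26584013 0.03      ] label tri (array([0.5159288 , 0.26579265, 0.0333499 ]), np.float64(0.0013299037721557262))
x=a y+b 0.08939482648890086 0.6015473959414286 at y=-.35 0.5702592066703133 yaw -5.108367417367517 [-0.16744154 -0.25796984]
x=a y+b 0.09186276404086262 0.5538249493229963 at y=-.35 0.5216729819086944 yaw -5.248617796825358 [-0.17416334 -0.27284877]
pad (array([ 0.48140456, -0.26467716,  0.18542698]), np.float64(3.1385766768154077e-06)) [ 0.48141139 -0.26461236  0.186     ]
plate mouth edge [ 0.63128125 -0.14109087  0.012     ] [ 0.56208278 -0.13543099  0.012     ]
plate other edge [ 0.62639595 -0.31527682  0.012     ] [ 0.5571783  -0.30584497  0.012     ]
plate far [ 0.64986978 -0.17274286  0.012     ] [ 0.64469507 -0.22814921  0.012     ]  near [ 0.52047664 -0.16876547  0.012     ] [ 0.51583563 -0.22396469  0.012     ]
pin housing detent [ 0.57958817 -0.23523724  0.02      ]
```

```bash
cat >> h.py <<'E'
F0=np.array([.5580,-.2163,0]); FY=np.radians(-5.18)
def fx(p): return F0+Rot.from_euler("z",FY).apply(p)
def infix(p): return Rot.from_euler("z",-FY).apply(np.array(p)-F0)
def go(xyz,yaw):
    s=observe(); R=Rot.from_euler("xyz",s["tool_rot"])
    d=R.inv().apply(np.array(xyz)-s["position"])/.5
    r=(R.inv()*Rot.from_euler("xyz",[np.pi,0,np.radians(yaw)])).as_rotvec(degrees=True)/120
    print("delta",d.round(4),r.round(4),"fixTCP",(infix(s["position"])*1e3).round(1),"clk",s["clock"],"F",s["force"].round(2),"w",s["grip_width"],s["finger_force"])
E
python3 -c "
from h import *
go([.42,.32,.19],112);go([.530,.230,.12],112)"
```

```text
delta [-0.4837 -0.3107  0.0052] [-4.000e-04  2.000e-04  3.548e-01] fixTCP [-359.   751.1  192.4] clk 0.1 F [-0.32 -0.03 -0.3 ] w 0.08529417766119446 0.0
delta [-0.7597 -0.3787  0.1452] [-4.000e-04  2.000e-04  3.548e-01] fixTCP [-359.   751.1  192.4] clk 0.1 F [-0.32 -0.03 -0.3 ] w 0.08529417766119446 0.0
```

Emit:
play_rows(deltas=[[-0.1,-0.06,0,0,0,0.07,0],[-0.19,-0.12,0,0,0,0.14,0],[-0.27,-0.18,0,0,0,0.21,0],[-0.35,-0.23,0,0,0,0.28,0],[-0.42,-0.28,0,0,0,0.355,0],[-0.48,-0.31,0.005,0,0,0.355,0],[-0.57,-0.335,0.05,0,0,0.355,0],[-0.67,-0.36,0.1,0,0,0.355,0],[-0.76,-0.379,0.145,0,0,0.355,0],[-0.76,-0.379,0.145,0,0,0.355,0]], newtons=70)

```text
clock: 1.1
position: [0.5324, 0.2253, 0.1179]
tool_rot: [-3.139, 0.002, 1.949]
force: [-1.1, 0.1, 0.6]
grip_width: 0.0854
finger_force: 0.0
```

```bash
python3 -c "
from h import *
go([.530,.230,.036],112)"
```

```text
delta [ 0.011  -0.0007  0.1639] [-0.0011  0.0012 -0.0027] fixTCP [-65.3 437.5 117.9] clk 1.1 F [-1.1   0.13  0.65] w 0.08536559660219979 0.0
```

Emit:
play_rows(deltas=[[0,0,0.03,0,0,0,0],[0,0,0.06,0,0,0,0],[0,0,0.08,0,0,0,0],[0,0,0.08,0,0,0,0],[0,0,0.08,0,0,0,0]])

```text
clock: 1.6
position: [0.5302, 0.2304, 0.0807]
tool_rot: [3.142, -0.0, 1.955]
force: [-0.0, 0.1, -0.5]
grip_width: 0.0856
finger_force: 0.0
```

```bash
python3 -c "
from h import *
go([.530,.230,.036],112)
t=save('top','t1');s=save('scene','s1')
d=np.hstack([cv2.resize(t[225:300,165:255],(400,333),interpolation=cv2.INTER_CUBIC),cv2.resize(s[220:295,365:455],(400,333),interpolation=cv2.INTER_CUBIC)])
cv2.imwrite('pics/c2.png',d)"
```

```text
delta [-0.0006 -0.0006  0.0894] [ 0.     -0.     -0.0001] fixTCP [-68.  442.3  80.7] clk 1.6 F [-0.04  0.06 -0.47] w 0.08559114800288325 0.0
```

View pics/c2.png

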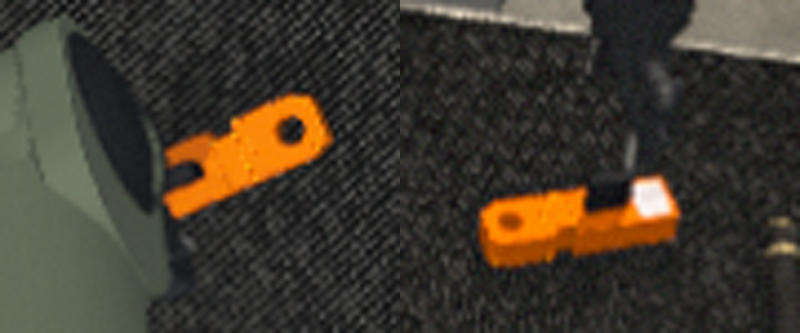

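```bash
python3 -c "
from h import *
for P in ([.53,.23,.08],[.53,.23,.066],[.53,.23,.048],[.53+.93*.0425,.23+.0425*.375,.093],[.53-.93*.0425,.23-.0425*.375,.093]):
  q=proj('scene',P);print(q,(q-[365,220])*400/90+[400,0])
s=cv2.imread('pics/s0.png');h=cv2.cvtColor(s,cv2.COLOR_BGR2HSV)[255:285,378:435]
m=(h[...,2]<60);m[14:]=0
print('\n'.join(''.join('#' if v<50 else ('w' if sa<60 else '.') for v,sa in zip(r,q)) for r,q in zip(h[...,2],h[...,1])))"
```

```text
[411.57430621 257.09662624] [606.99691648 164.87389438]
[411.09144452 259.79446533] [604.85086454 176.86429036]
[410.47782179 263.21844153] [602.1236524  192.08196235]
[415.91061097 264.03483082] [626.26938208 195.71035918]
[408.25622891 245.38326995] [592.24990625 112.81453312]
####w######w###w###w#w#www######w############w###w#######
####w###################w#######ww###############w######w
##www#################w##########w##################w##ww
#w#ww##w###ww#########w####w##########w#################w
######w###wwww#w#####w###########wwwwww#.......#######w##
###########w#w#w###w###################.........#########
##w##w##w####w#w###########..##########.....w...###w#####
#www#####w########w#.........#########wwwwwwww..w########
#w#w###########...............########wwwwwwww...#w######
#w######.....................#########..wwwwwww..ww######
ww####w......................#########..wwwwwww...#######
#w###........................######......wwwwww...#######
####.....................................wwwwww....######
####......................................w........######
####....
[... 219 characters left out ...]
####
####..............................................#####w#
ww##.............................................########
w####........................................#######w####
##w##................................###############w###w
##w###.................##.....##########################w
#w####................###################################
ww#####............#.####################################
ww######.......#########################################w
#w##################################################w###w
###################################################w###ww
##w################################w###################ww
#ww#################ww#############w#####################
```

The hand is over the tab: the TCP projects to scene column 411 and the tab spans columns 407–416. Descending and gripping.

Emit:
play_rows(deltas=[[0,0,0.03,0,0,0,0],[0,0,0.06,0,0,0,0],[0,0,0.088,0,0,0,0],[0,0,0.088,0,0,0,0],[0,0,0.088,0,0,0,1],[0,0,0.088,0,0,0,1],[0,0,0.088,0,0,0,1],[0,0,0.088,0,0,0,1],[0,0,0.088,0,0,0,1],[0,0,0.088,0,0,0,1]])

```text
clock: 2.7
position: [0.5303, 0.2302, 0.0366]
tool_rot: [3.141, -0.0, 1.954]
force: [0.9, 0.3, -0.0]
grip_width: 0.0
finger_force: 0.0
```

Emit:
play_rows(deltas=[[0,0,0,0,0,0,1],[0,0,-0.03,0,0,0,1],[0,0,-0.08,0,0,0,1],[0,0,-0.13,0,0,0,1],[0,0,-0.16,0,0,0,1],[0,0,-0.16,0,0,0,1]])

```text
clock: 3.3
position: [0.5314, 0.2306, 0.1194]
tool_rot: [3.138, -0.001, 1.954]
force: [0.7, -0.2, -0.3]
grip_width: 0.0001
finger_force: 0.0
```

```bash
python3 -c "
from h import *
go(fx([0,185,.0]) if 0 else fx([0,.212,.09]),84.82)
t=save('top','t2');s=save('scene','s2')
d=np.hstack([cv2.resize(t[205:300,165:265],(400,380),interpolation=cv2.INTER_CUBIC),cv2.resize(s[200:295,355:455],(400,380),interpolation=cv2.INTER_CUBIC)])
cv2.imwrite('pics/c3.png',d)"
```

```text
delta [-0.4716 -0.0917  0.0583] [ 0.0018 -0.0007  0.2262] fixTCP [-66.9 442.7 119.4] clk 3.3 F [ 0.68 -0.19 -0.3 ] w 0.0001172883563474456 0.0
```

View pics/c3.png

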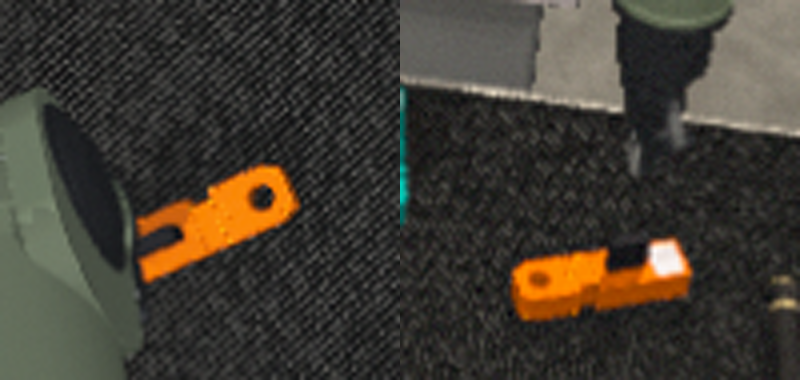

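```bash
python3 -c "
from h import *
p=observe()['position'];R=Rot.from_euler('xyz',observe()['tool_rot'])
for d in ([0,0,0],[0,0,-.02],[0,.03,-.02],[0,-.03,-.02],[.03,0,-.02],[-.03,0,-.02],[0,0,-.073]):
  P=p+R.apply(d);q=proj('scene',P);print(d,P.round(3),q.round(1),((q-[355,200])*4+[400,0]).round())
print(tri('top',(203.2,265),'scene',(411.5,261.5)))
s=cv2.imread('pics/s2.png');cv2.imwrite('pics/c4.png',cv2.resize(s[195:275,380:450],(700,800)[:1]+(600,),interpolation=cv2.INTER_CUBIC) )
print(cv2.imread('pics/c4.png').shape, observe()['grip_width'])"
```

```text
[0, 0, 0] [0.53  0.23  0.117] [412.9 249.9] [632. 200.]
[0, 0, -0.02] [0.53  0.23  0.137] [413.6 245.8] [635. 183.]
[0, 0.03, -0.02] [0.558 0.241 0.137] [416.4 252.5] [646. 210.]
[0, -0.03, -0.02] [0.502 0.219 0.137] [410.9 239.3] [624. 157.]
[0.03, 0, -0.02] [0.519 0.258 0.137] [422.3 244.5] [669. 178.]
[-0.03, 0, -0.02] [0.541 0.202 0.137] [405.  247.2] [600. 189.]
[0, 0, -0.073] [0.53 0.23 0.19] [415.6 234.8] [642. 139.]
(array([0.5296802 , 0.23141481, 0.05683302]), np.float64(0.0020602756134856706))
(600, 700, 3) 1.9231573167023517e-05
```

View pics/c4.png

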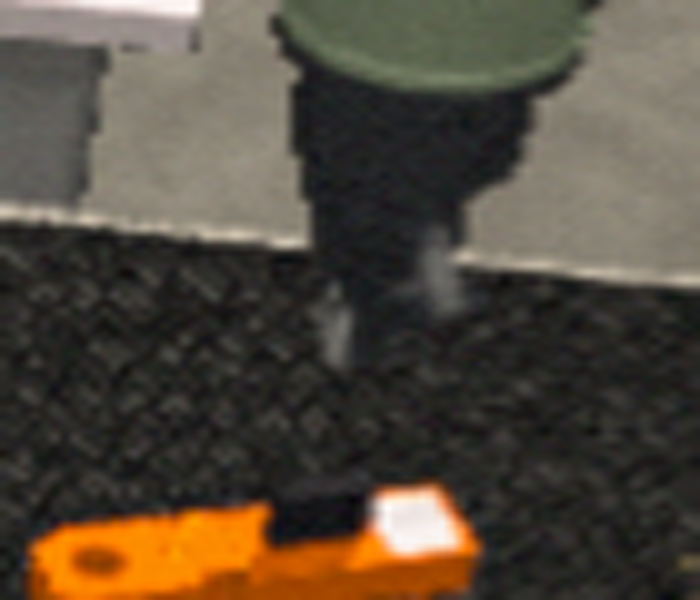

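```bash
python3 -c "
from h import *
a=cv2.imread('pics/s0.png').astype(int)
for n in('s1','s2'):
  b=cv2.imread(f'pics/{n}.png').astype(int)
  d=np.abs(a-b).sum(2)>25
  y0=225;print(n);print('\n'.join(str(y0+i)+' '+''.join('#' if v else '.' for v in r) for i,r in enumerate(d[y0:275,395:440])))
for p in ([.53,.23,.08],):
  for d in ([.0395,.016,.013],[-.0395,-.016,.013],[.0395-.0041,.016+.0102,.013],[.0395+.0041,.016-.0102,.013]): print(proj('scene',np.add(p,d)).round(1))
"
```

```text
s1
225 ............########################.........
226 ............#######################..........
227 ...........#######################...........
228 ............#####################............
229 ............######.##############............
230 ............###.###.#..#.#######.............
231 ..#.....#...#####..#.#.......#...............
232 ............####..#.##..##....#..............
233 ...#........##.#..##....##.#.#...#...........
234 ...........##.##.#..#......##................
235 ...........##...###..##...#####..............
236 #...........#..####...#..#####...............
237 ............#.#.#.....##..#####.#............
238 ........#......#..........#######....#.......
239 .................#........######.##....#.....
240 ....................#......#####.#.........#.
241 ..........#.........##....#.####..#..........
242 ...................#...#..#.####.............
243 ....................#.#..#...###.............
244 ..........................##...............#.
245 .......#...................####.#....#.......
246 ........#..............#.##.##.............
[... 3261 characters left out ...]
..............#.........................#...
263 ..................#..........................
264 .................#......................#....
265 ...............#.............................
266 .............................................
267 ............#...........................#....
268 ...........................................#.
269 .....................................#.......
270 .............................................
271 ................................#............
272 .............................................
273 .............................................
274 .............................................
[415.9 264. ]
[408.2 245.4]
[419.1 263.5]
[412.8 264.5]
```

```bash
python3 -c "
from h import *
print(proj('top',[.4905,.214,.093]),onz('top',(205.5,281),.093))
a=cv2.imread('pics/t0.png').astype(int)
for n in('t1','t2'):
  b=cv2.imread(f'pics/{n}.png').astype(int)
  d=np.abs(a-b).sum(2)>30
  y0=245;print(n);print('\n'.join(str(y0+i)+' '+''.join('#' if v else '.' for v in r) for i,r in enumerate(d[y0:300,180:225])))
for P in([.5302,.2304,.0807],): print(proj('top',P))
"
```

```text
[206.94722456 279.5204312 ] [0.48667526 0.21796861 0.093     ]
t1
245 #.#.#..#.###.##..............................
246 ##..##.###..##...............................
247 #####...##.##................................
248 #####..#..##.................................
249 #######..##.##.#.#...........................
250 ######..##..#.##.............................
251 ######.#..#..##.##...........................
252 #####..####.##....#..........................
253 ######..##.#..#####..........................
254 ######....#...##..##.........................
255 ######..###..#....###........................
256 #######.#......##.###........................
257 ########...#..####.##........................
258 ########.###.#..#..###.......................
259 ##########........#####......................
260 ##########....#.########.....................
261 ######.####....#########.....................
262 ########################.....................
263 #######################......................
264 #######################......................
265 ###################.###.......
[... 3796 characters left out ...]
......................
287 #####################........................
288 #####################........................
289 #####################........................
290 ####.################........................
291 ####################.........................
292 ###################.#........................
293 ##################...........................
294 #################............................
295 #########.######.............................
296 ################.............................
297 #################............................
298 #################............................
299 #################............................
[201.45347233 264.75218465]
```

The scene silhouette ends about 6 px above where the TCP projects. That suggests the fingertips sit about 28 mm higher than the TCP I assumed, so the fingers closed above the tab. I'll open, go lower (the open fingers straddle the carrier), and close gently.

Emit:
play_rows(deltas=[[0,0,0,0,0,0,0],[0,0,0,0,0,0,0],[0,0,0,0,0,0,0],[0,0,0.06,0,0,0,0],[0,0,0.12,0,0,0,0],[0,0,0.16,0,0,0,0],[0,0,0.18,0,0,0,0],[0,0,0.2,0,0,0,0],[0,0,0.2,0,0,0,0],[0,0,0.2,0,0,0,0]], newtons=20)

```text
clock: 4.4
position: [0.5305, 0.2303, 0.017]
tool_rot: [3.141, -0.0, 1.954]
force: [0.2, 0.2, 1.1]
grip_width: 0.0852
finger_force: 0.0
```

```bash
python3 -c "
from h import *
go([.530,.230,.036],112)
t=save('top','t3');s=save('scene','s3')
a=cv2.imread('pics/s0.png').astype(int)
d=np.abs(a-s).sum(2)>25
y0=235;print('\n'.join(str(y0+i)+' '+''.join('#' if v else '.' for v in r) for i,r in enumerate(d[y0:285,395:440])))
"
```

```text
delta [-0.0001 -0.0012 -0.0381] [ 0.0003 -0.     -0.0003] fixTCP [-67.7 442.3  17. ] clk 4.4 F [0.17 0.18 1.05] w 0.0851738729137235 0.0
235 ...........#.#..###..##..#.....#.............
236 ...#...........##.#..##............#..#......
237 .........##...###.#........###...............
238 ......#.#..#.#......................##.......
239 ..#...#...#...#.##...#.##....................
240 ..........###.#..#.#...#...#...##............
241 ..#.......#####..####.....##.................
242 ..........####.#.###..#.#.#..................
243 ......#...###.#..####.#.........#............
244 .........####.###..#....#.###.....#...#......
245 ..........#.#.###.#.....#..##............#..#
246 .......#.##..###..#....#..#.......#..........
247 ..........#...#.##....####....##.............
248 .........##...#........####........#.....#...
249 ..........###.#.#....######..................
250 .#.....#....##..##..##.#####.................
251 .................#..##.########..............
252 ..#...#.......#.....#...########....#........
253 ........................######..#............
254 .#.......
[... 836 characters left out ...]

271 .#######..#..##..............................
272 ######.....#.........................#.......
273 #####......................................#.
274 .............................................
275 ...........................................#.
276 .............................................
277 .......#.......#..........#..................
278 ....#..........................#.#...........
279 .........................#...................
280 ....#.#................#......#..............
281 ....#.........#..............................
282 ....................#..........#............#
283 .............#...............................
284 ...##...........#..#.........................
```

Emit:
play_rows(deltas=[[0,0,0.012,0,0,0,0],[0,0,0.012,0,0,0,0.3],[0,0,0.012,0,0,0,0.6],[0,0,0.012,0,0,0,1],[0,0,0.012,0,0,0,1],[0,0,0.012,0,0,0,1],[0,0,0.012,0,0,0,1],[0,0,0.012,0,0,0,1]])

```text
clock: 5.3
position: [0.5301, 0.2301, 0.0104]
tool_rot: [-3.141, -0.0, 1.954]
force: [-1.1, -0.4, 0.3]
grip_width: 0.0113
finger_force: 26.1
```

```bash
python3 -c "
from h import *
go([.530,.230,.036],112)
t=save('top','t4');s=save('scene','s4')
a=cv2.imread('pics/s0.png').astype(int)
d=np.abs(a-s).sum(2)>25
y0=245;print('\n'.join(str(y0+i)+' '+''.join('#' if v else '.' for v in r) for i,r in enumerate(d[y0:285,375:440])))
"
```

```text
delta [-0.0001 -0.0003 -0.0512] [-0.0001 -0.     -0.0003] fixTCP [-68.1 442.1  10.4] clk 5.3 F [-1.07 -0.42  0.26] w 0.011342953251405895 26.064391136169434
245 ...#.#............#...............###..........##......#.........
246 ................................#..#..#......#........#..#.#....#
247 ............#.....................#.......##....#..#.............
248 ...#...#..........................#........##.#..........#....#.#
249 ........#...................#..#....#..#..####..........#........
250 .....#.....#.....................#.###..#####....................
251 .........#................#......#.###..##.###............#......
252 ...............#................##..###.#..####......#.....#.....
253 #..............#..................#.#.....#####...........#......
254 .....................#...........##..#....#####..........##..#...
255 .......#........................####..#########.#........#.......
256 ................................##.##.##########.................
257 .#.#.............................#..#...#.########...............
258 ...................#.........
[... 1156 characters left out ...]

275 ....#..............................#...#..##...#.................
276 ...........................#.......###........#..................
277 .#.....................#......#....#.............................
278 ...........#...........#.................#.............#.........
279 .#.........#......................................#..............
280 ...............#.#.........................#.....................
281 .......#.............#..#..................#.....................
282 ...........................................#...........#........#
283 ...................................................#.............
284 .............#...#..................#..#.........................
```

It's gripped: width 11 mm, which is the tab. Firm up the grip, lift, and work out the transfer.

Emit:
play_rows(deltas=[[0,0,0,0,0,0,1],[0,0,0,0,0,0,1],[0,0,-0.03,0,0,0,1],[0,0,-0.07,0,0,0,1],[0,0,-0.12,0,0,0,1],[0,0,-0.16,0,0,0,1],[0,0,-0.16,0,0,0,1],[0,0,-0.16,0,0,0,1]], newtons=80)

```text
clock: 6.2
position: [0.5301, 0.2302, 0.0905]
tool_rot: [3.141, -0.0, 1.954]
force: [-0.6, -0.2, -5.3]
grip_width: 0.0096
finger_force: 79.0
```

```bash
python3 -c "
from h import *
go(fx([0,.20,.0904]),84.82)
"
```

```text
delta [-4.931e-01 -9.980e-02  2.000e-04] [ 2.000e-04 -1.000e-04  2.263e-01] fixTCP [-68.1 442.2  90.5] clk 6.2 F [-0.62 -0.18 -5.33] w 0.009584662548687443 78.95432710647583
```

Emit:
play_rows(deltas=[[-0.05,-0.01,0,0,0,0.03,1],[-0.12,-0.025,0,0,0,0.07,1],[-0.19,-0.04,0,0,0,0.11,1],[-0.26,-0.055,0,0,0,0.15,1],[-0.33,-0.07,0,0,0,0.19,1],[-0.4,-0.085,0,0,0,0.226,1],[-0.46,-0.095,0,0,0,0.226,1],[-0.493,-0.1,0,0,0,0.226,1],[-0.493,-0.1,0,0,0,0.226,1],[-0.493,-0.1,0,0,0,0.226,1]])

```text
clock: 7.2
position: [0.5753, -0.0172, 0.0893]
tool_rot: [-3.14, 0.0, 1.48]
force: [0.1, 0.2, -4.8]
grip_width: 0.0099
finger_force: 78.9
```

```bash
python3 -c "
from h import *
go(fx([0,.20,.0904]),84.82)
t=save('top','t5');s=save('scene','s5')
d=np.hstack([cv2.resize(t[205:300,270:420],(400,253),interpolation=cv2.INTER_CUBIC),cv2.resize(s[190:290,240:390],(400,267),interpolation=cv2.INTER_CUBIC)[:253]])
cv2.imwrite('pics/c5.png',d)
for c,im in(('top',t),('scene',s)):
  h=cv2.cvtColor(im,cv2.COLOR_BGR2HSV);o=cv2.inRange(h,(5,120,60),(22,255,255));o[:,:275]=0;o[:,400:]=0;o[:200]=0;o[320:]=0
  N,l,st,ce=cv2.connectedComponentsWithStats(o)
  k=[i for i in range(1,N) if st[i,4]>20];print(c,st[k].tolist(),ce[k])
  ys,xs=np.nonzero(o);x0,y0,x1,y1=xs.min(),ys.min(),xs.max(),ys.max()
  print(x0,y0);print('\n'.join(''.join('.' if v else '#' for v in r) for r in o[y0:y1+1,x0:x1+1]))
" | head -90
```

```text
delta [ 0.0003  0.0014 -0.0021] [-0.0009  0.0001 -0.    ] fixTCP [ -0.7 199.9  89.3] clk 7.2 F [ 0.07  0.25 -4.82] w 0.009913093851093924 78.89402031898499
top [[313, 238, 17, 17, 215]] [[321.14883721 246.5255814 ]]
313 232
############################################################...
###############################################################
###############################################################
###############################################################
###############################################################
###############################################################
###.#..##.#####################################################
##...........##################################################
##.............################################################
##...............##############################################
##...............##############################################
##...............##############################################
##.....###.......##############################################
#.....#####......###########################
[... 1117 characters left out ...]
......#########...#######..#
.............................#####...#######...
....................................########..#
....................................########..#
#...................................#######...#
##.................................########...#
###.................................######....#
######..................................##....#
###########....####..........................##
###################..........................##
####################.#.......................##
##########################...................##
###############################.............###
##################################..........###
########################################...####
```

View pics/c5.png

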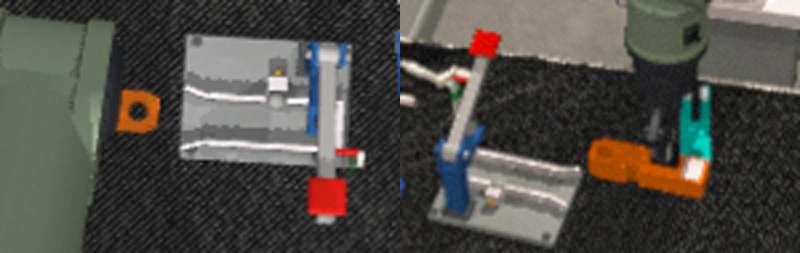

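The view shows the carrier held level in line with the slideway, bore at top (321.2,246.7), with the fixture clear. Next I compute the bore in fixture axes.

```bash
python3 -c "
from h import *
b=onz('top',(321.3,246.8),.107);print('bore fix',infix(b)*1e3)
m=onz('top',(322,246.6),.109);print('mid fix',infix(m)*1e3)
go(fx([0,.20,.0304]),84.82)
"
```

```text
bore fix [ -1.12951859 125.53750852 107.        ]
mid fix [ -0.5782102  123.73384441 109.        ]
delta [-0.0017  0.0013  0.1187] [-0.0006 -0.0001  0.0007] fixTCP [ -0.6 200.8  89.7] clk 7.3 F [-0.62 -0.22 -4.7 ] w 0.010000780636585535 78.89371275901794
```

Emit:
play_rows(deltas=[[0,0.001,0.03,0,0,0,1],[0,0.001,0.07,0,0,0,1],[0,0.001,0.1,0,0,0,1],[0,0.001,0.12,0,0,0,1],[0,0.001,0.13,0,0,0,1],[0,0.001,0.13,0,0,0,1],[-0.04,0.001,0.13,0,0,0,1],[-0.08,0.001,0.13,0,0,0,1],[-0.11,0.001,0.13,0,0,0,1],[-0.11,0.001,0.13,0,0,0,1]])

```text
clock: 8.3
position: [0.5716, -0.0747, 0.026]
tool_rot: [3.141, 0.001, 1.478]
force: [-0.2, 0.3, -4.4]
grip_width: 0.0101
finger_force: 78.9
```

```bash
python3 -c "
from h import *
go(fx([0,.10,.0239]),84.82)
t=save('top','t6')
g=t[:,:,1].astype(int)
h=cv2.cvtColor(t,cv2.COLOR_BGR2HSV);o=cv2.inRange(h,(5,120,60),(22,255,255));o=o[236:266,330:372]
print('\n'.join(str(236+i)+' '+''.join('.' if v else ('W' if w>200 else '#') for v,w in zip(r,q)) for i,(r,q) in enumerate(zip(o,g[236:266,330:372]))))
"
```

```text
delta [-0.0845 -0.0014  0.0044] [ 0.0005  0.0005 -0.0012] fixTCP [  0.8 142.3  26. ] clk 8.3 F [-0.23  0.29 -4.44] w 0.010095672010861423 78.85771751403809
236 #########################################W
237 #########################################W
238 #########################################W
239 ##########################################
240 ####################WWWWW#################
241 #############....###WWWWWWWWWWWWWWWWWWW###
242 ############.......########WWWWWWWWWWWW###
243 ############........######################
244 ############.........#####################
245 ############.........#####################
246 ###############......#####################
247 ###############......#####################
248 ################....######################
249 ################....######################
250 ################....######################
251 ###########.###.....######################
252 ##########..........######################
253 ##########..........######################
254 #########...........######################
255 #########.........########################
256 #############...##########################
257 ##########################################
258 ##############WWWWWWWWWWWWWWWWWWW#########
259 ##########WWWWW####WWWWWWWWWWWWWWWWWWWWWWW
260 ########WWW########################WWWWWWW
261 ##########################################
262 ##########################################
263 ##########################################
264 ##########################################
265 ##########################################
```

Emit:
play_rows(deltas=[[-0.01,-0.002,0.002,0,0,0,1],[-0.03,-0.002,0.002,0,0,0,1],[-0.05,-0.002,0.002,0,0,0,1],[-0.07,-0.002,0.002,0,0,0,1],[-0.084,-0.002,0.002,0,0,0,1],[-0.084,-0.002,0.002,0,0,0,1]])

```text
clock: 8.95
position: [0.5666, -0.1153, 0.0244]
tool_rot: [3.142, 0.0, 1.479]
force: [-0.7, 0.5, -4.1]
grip_width: 0.0098
finger_force: 78.9
```

```bash
python3 -c "
from h import *
s=observe();print(s['moment'])
go(fx([0,.05,.0239]),84.82)
"
```

```text
[ 0.01018605  0.00859886 -0.03181464]
delta [-0.1028  0.0012  0.0011] [ 0.      0.0002 -0.0006] fixTCP [ -0.5 101.4  24.4] clk 8.95 F [-0.66  0.51 -4.09] w 0.009766134991656126 78.85431289672852
```

Emit:
play_rows(deltas=[[-0.01,0,0,0,0,0,1],[-0.03,0,0,0,0,0,1],[-0.05,0,0,0,0,0,1],[-0.07,0,0,0,0,0,1],[-0.09,0,0,0,0,0,1],[-0.104,0,0,0,0,0,1],[-0.104,0,0,0,0,0,1]])

```text
clock: 9.65
position: [0.5616, -0.1672, 0.0243]
tool_rot: [-3.141, 0.001, 1.479]
force: [-2.2, -3.5, -5.9]
grip_width: 0.0099
finger_force: 78.6
```

```bash
python3 -c "
from h import *
s=observe();print(s['moment'])
go(fx([0,.022,.0239]),84.82)
"
```

```text
[-0.72975379  0.44750347 -0.02335028]
delta [-0.0544  0.0017  0.0008] [-0.0002  0.0003 -0.0005] fixTCP [-0.8 49.2 24.3] clk 9.65 F [-2.23 -3.51 -5.85] w 0.009949154660614284 78.57613921165466
```

Emit:
play_rows(deltas=[[-0.01,0.001,0,0,0,0,1],[-0.02,0.001,0,0,0,0,1],[-0.03,0.001,0,0,0,0,1],[-0.04,0.001,0,0,0,0,1],[-0.046,0.001,0,0,0,0,1],[-0.046,0.001,0,0,0,0,1]])

```text
clock: 10.25
position: [0.56, -0.189, 0.0242]
tool_rot: [-3.141, 0.0, 1.48]
force: [-3.0, -1.9, -7.6]
grip_width: 0.0097
finger_force: 78.6
```

```bash
python3 -c "
from h import *
s=observe();print(s['moment'])
go(fx([0,.022,.0239]),84.82)
t=save('top','t7');s=save('scene','s7')
d=np.hstack([cv2.resize(t[205:295,325:415],(400,400),interpolation=cv2.INTER_CUBIC),cv2.resize(s[195:285,240:330],(400,400),interpolation=cv2.INTER_CUBIC)])
cv2.imwrite('pics/c6.png',d)
"
```

```text
[-0.29982398  1.0071357  -0.21745591]
delta [-0.0107  0.0009  0.0006] [-0.0004  0.0002  0.    ] fixTCP [-0.5 27.3 24.2] clk 10.25 F [-2.95 -1.91 -7.58] w 0.009651569094163934 78.59609842300415
```

View pics/c6.png

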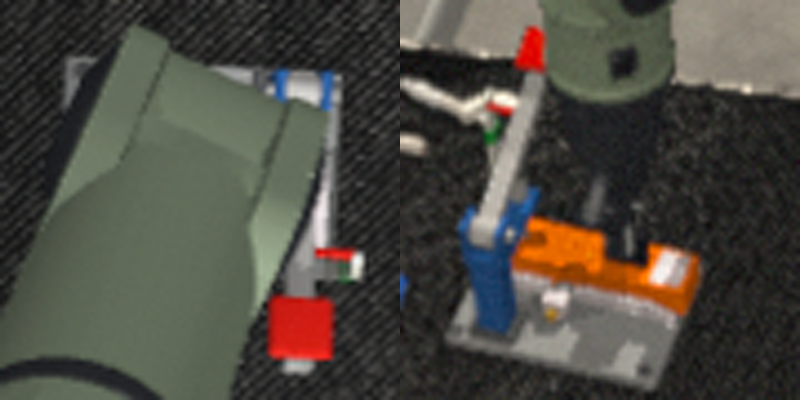

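The carrier is in the slideway with the last few mm to go (label end at scene (670,265) in the crop), and the lever is up. Easing it in.

Emit:
play_rows(deltas=[[-0.003,0,0,0,0,0,1],[-0.006,0,0,0,0,0,1],[-0.01,0,0,0,0,0,1],[-0.01,0,0,0,0,0,1]])

```text
clock: 10.75
position: [0.5599, -0.1939, 0.0244]
tool_rot: [-3.141, 0.0, 1.481]
force: [-3.9, -3.3, -6.2]
grip_width: 0.0103
finger_force: 78.7
```

```bash
python3 -c "
from h import *
s=observe();print(s['moment'])
go(fx([0,.022,.0239]),84.82)
s=save('scene','s8');h=cv2.cvtColor(s,cv2.COLOR_BGR2HSV)
w=cv2.inRange(h,(0,0,170),(180,60,255));w[:,:380]=0 if 0 else w[:,:380]
o=cv2.inRange(h,(5,120,60),(22,255,255));o[:235]=0;o[270:]=0;o[:,:255]=0;o[:,320:]=0
N,l,st,ce=cv2.connectedComponentsWithStats(o);print(st[1:][st[1:,4]>20])
N,l,st,ce=cv2.connectedComponentsWithStats(w[245:265,290:310]);print(st[1:],ce[1:]+[290,245])
R=fx
for y in(0,.003,.006):
  print(y,[proj('scene',fx(p)).round(1).tolist() for p in ([.02,y+.075,.042],[-.02,y+.075,.042],[.02,y+.075,.012],[0,y-.055,.042])])
"
```

```text
[-0.57735274  1.1930049  -0.19311509]
delta [-0.0009  0.0003  0.0009] [-0.0002  0.0002  0.0001] fixTCP [-0.2 22.5 24.4] clk 10.75 F [-3.87 -3.27 -6.18] w 0.010318091532249815 78.74319434165955
[[265 243  41  23 416]]
[[ 5  7  8  7 38]
 [ 1 17  3  2  4]
 [ 5 18  2  1  2]
 [ 8 19  1  1  1]] [[298.86842105 255.        ]
 [292.         262.5       ]
 [295.5        263.        ]
 [298.         264.        ]]
0 [[300.7, 261.0], [304.2, 252.7], [301.0, 266.6], [267.4, 249.2]]
0.003 [[301.6, 261.2], [305.0, 252.8], [301.9, 266.8], [268.2, 249.4]]
0.006 [[302.4, 261.4], [305.8, 253.0], [302.7, 267.0], [269.0, 249.5]]
```

```bash
python3 -c "
from h import *
for y in(0,.003,.006): print(proj('scene',fx([0,y+.0595,.042])))
a,b=cv2.imread('pics/s7.png'),cv2.imread('pics/s8.png')
for im in(a,b):
  w=np.clip(im[245:265,290:308].min(2).astype(float)-110,0,None);w[14:]=0;yy,xx=np.mgrid[245:265,290:308];print((w*xx).sum()/w.sum(),(w*yy).sum()/w.sum())
"
```

```text
[298.25008408 255.89117549]
[299.06966501 256.06874968]
[299.8897947  256.24642866]
299.5280202759786 255.08589129822585
298.51067914566835 254.86801055915527
```

Emit:
play_rows(deltas=[[-0.002,0,0,0,0,0,1],[-0.004,0,0,0,0,0,1],[-0.004,0,0,0,0,0,1]])

```text
clock: 11.1
position: [0.56, -0.1957, 0.0245]
tool_rot: [3.141, 0.0, 1.481]
force: [-4.9, -1.3, -4.8]
grip_width: 0.0099
finger_force: 78.9
```

```bash
python3 -c "
from h import *
s=observe();print(s['moment']);go(fx([0,.022,.0239]),84.82)
"
```

```text
[-0.38451668  1.01918324 -0.23321583]
delta [ 0.0027 -0.0004  0.0012] [0.0001 0.0001 0.0002] fixTCP [ 0.2 20.7 24.5] clk 11.1 F [-4.9  -1.34 -4.76] w 0.009869880319856666 78.94309759140015
```

Emit:
play_rows(deltas=[[-0.002,0,0,0,0,0,1],[-0.003,0,0,0,0,0,1],[-0.003,0,0,0,0,0,1]])

```text
clock: 11.4
position: [0.5601, -0.1972, 0.0245]
tool_rot: [3.141, 0.0, 1.481]
force: [-2.2, -2.2, -5.3]
grip_width: 0.01
finger_force: 78.9
```

Emit:
play_rows(deltas=[[-0.002,0,0,0,0,0,1],[-0.003,0,0,0,0,0,1],[-0.003,0,0,0,0,0,1]])

```text
clock: 11.7
position: [0.5601, -0.1983, 0.0245]
tool_rot: [3.141, -0.0, 1.481]
force: [-1.1, -0.5, -4.4]
grip_width: 0.0096
finger_force: 78.9
```

```bash
python3 -c "
from h import *
s=observe();print(s['moment']);go(fx([0,.022,.0239]),84.82)
im=save('scene','s9')
w=np.clip(im[245:265,290:308].min(2).astype(float)-110,0,None);w[14:]=0;yy,xx=np.mgrid[245:265,290:308];print((w*xx).sum()/w.sum(),(w*yy).sum()/w.sum())
"
```

```text
[-0.04957645  0.10035948 -0.06635926]
delta [ 0.0078 -0.001   0.0013] [ 0.0003 -0.0001  0.0004] fixTCP [ 0.5 18.1 24.5] clk 11.7 F [-1.1  -0.48 -4.36] w 0.009635355361418099 78.89278292655945
297.54524361948955 254.784644589749
```

Emit:
play_rows(deltas=[[-0.002,0,0,0,0,0,1],[-0.003,0,0,0,0,0,1],[-0.003,0,0,0,0,0,1]])

```text
clock: 12.05
position: [0.5597, -0.1994, 0.0244]
tool_rot: [-3.142, -0.001, 1.481]
force: [-0.7, 4.1, -4.2]
grip_width: 0.0101
finger_force: 79.0
```

The forces went to near zero at y ≈ -0.198 (ball in the notch) and rose to +4 N just past it (end stop or ball flank), so home is about 1.3 mm back. I'll return there and release.

Emit:
play_rows(deltas=[[0.002,0,0.001,0,0,0,1],[0.003,0,0.002,0,0,0,1],[0.003,0,0.002,0,0,0,0.8],[0.003,0,0.002,0,0,0,0.6],[0.003,0,0.002,0,0,0,0.4],[0.003,0,0.002,0,0,0,0.4],[0.003,0,0.002,0,0,0,0.4]])

```text
clock: 12.75
position: [0.5598, -0.1986, 0.0235]
tool_rot: [3.141, 0.0, 1.481]
force: [-0.4, 0.1, 0.4]
grip_width: 0.0513
finger_force: 0.0
```

```bash
python3 -c "
from h import *
go(fx([0,.022,.15]),84.82)
im=save('scene','s10')
w=np.clip(im[245:265,290:308].min(2).astype(float)-110,0,None);w[14:]=0;yy,xx=np.mgrid[245:265,290:308];print((w*xx).sum()/w.sum(),(w*yy).sum()/w.sum())
"
```

```text
delta [ 0.0083 -0.0003 -0.253 ] [0.0001 0.     0.0002] fixTCP [ 0.2 17.8 23.5] clk 12.75 F [-0.44  0.08  0.44] w 0.051280200237891885 0.0
297.6831124202258 254.69955817378496
```

Emit:
play_rows(deltas=[[0,0,-0.03,0,0,0,0.4],[0,0,-0.07,0,0,0,0.4],[0,0,-0.12,0,0,0,0.4],[0.03,0,-0.18,0,0,0,0.7],[0.06,0,-0.25,0,0,0,1],[0.08,0,-0.32,0,0,0,1],[0.08,0,-0.38,0,0,0,1],[0.08,0,-0.44,0,0,0,1],[0.08,0,-0.44,0,0,0,1]])

```text
clock: 13.7
position: [0.5647, -0.1592, 0.2483]
tool_rot: [3.135, 0.0, 1.481]
force: [0.7, 0.5, 0.0]
grip_width: -0.0
finger_force: 0.0
```

```bash
python3 -c "
from h import *
go(fx([-.070,-.055,.24]),84.82)
im=save('scene','s11');t=save('top','t11')
w=np.clip(im[245:265,290:308].min(2).astype(float)-110,0,None);w[14:]=0;yy,xx=np.mgrid[245:265,290:308];print((w*xx).sum()/w.sum(),(w*yy).sum()/w.sum())
d=np.hstack([cv2.resize(t[205:295,325:415],(400,400),interpolation=cv2.INTER_CUBIC),cv2.resize(im[170:270,240:340],(400,400),interpolation=cv2.INTER_CUBIC)])
cv2.imwrite('pics/c7.png',d)
for c in('top','scene'):print(c,proj(c,observe()['position']),proj(c,observe()['position']+[0,0,.028]))
"
```

```text
delta [-0.2249 -0.1433  0.0158] [0.0031 0.0002 0.0001] fixTCP [  1.6  57.5 248.3] clk 13.7 F [0.69 0.49 0.05] w -2.849981617314968e-05 0.0
298.00190803281816 254.87330662087388
top [349.34200129 245.63280576] [349.83599419 245.10901143]
scene [295.37878078 214.26886199] [295.01196856 207.95753205]
```

View pics/c7.png

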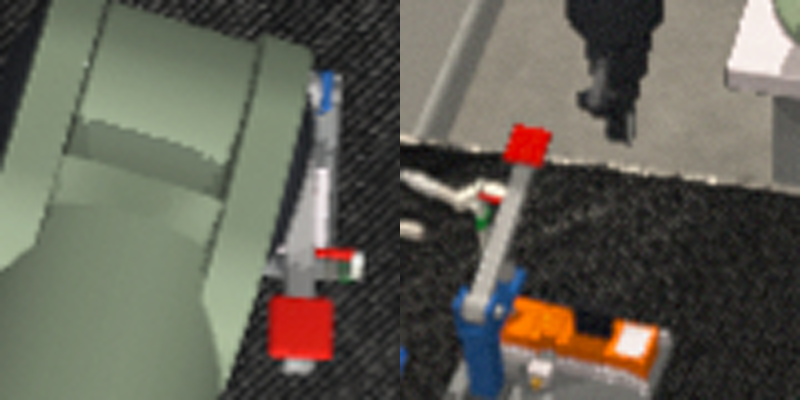

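The carrier sits in the slideway with its label at scene (298.0,254.9), where 298.25 is predicted for home. The lever is up with its pad at about (271,206), and the shut fingertips show at (295,205), which is about 40 mm above the reported TCP. Moving above the pad.

Emit:
play_rows(deltas=[[-0.03,-0.02,0,0,0,0,1],[-0.08,-0.05,0,0,0,0,1],[-0.14,-0.09,0,0,0,0,1],[-0.2,-0.125,0,0,0,0,1],[-0.225,-0.143,0,0,0,0,1],[-0.225,-0.143,0,0,0,0,1],[-0.225,-0.143,0,0,0,0,1]])

```text
clock: 14.5
position: [0.4819, -0.2638, 0.243]
tool_rot: [-3.141, -0.001, 1.481]
force: [0.1, 1.1, -0.0]
grip_width: 0.0
finger_force: 0.0
```

```bash
python3 -c "
from h import *
go(fx([-.070,-.055,.186]),84.82)
im=save('scene','s12');t=save('top','t12')
d=np.hstack([cv2.resize(t[205:295,325:415],(400,400),interpolation=cv2.INTER_CUBIC),cv2.resize(im[170:270,240:340],(400,400),interpolation=cv2.INTER_CUBIC)])
cv2.imwrite('pics/c8.png',d)
h=cv2.cvtColor(t,cv2.COLOR_BGR2HSV);o=cv2.inRange(h,(5,120,60),(22,255,255));o[:,:330]=0;o[:,400:]=0;o[:230]=0;o[275:]=0
ys,xs=np.nonzero(o);print(len(xs),xs.min(),xs.max(),[(u,ys[xs==u].min(),ys[xs==u].max()) for u in range(336,394,4) if (xs==u).any()])
for y in(-.003,0,.003):print([proj('top',fx(p)).round(1).tolist() for p in ([0,y+.075,.042],[0,y-.055,.042],[0,y+.0595,.042])])
h=cv2.cvtColor(im,cv2.COLOR_BGR2HSV);red=cv2.inRange(h,(0,150,80),(8,255,255))|cv2.inRange(h,(172,150,80),(180,255,255));red[:,:250]=0;red[:,295:]=0;red[:190]=0;red[260:]=0
ys,xs=np.nonzero(red);print('\n'.join(''.join('R' if v else '.' for v in r) for r in red[198:224,258:290]))
wl=np.clip(t[240:262,336:352].min(2).astype(float)-120,0,None);yy,xx=np.mgrid[240:262,336:352];print((wl*xx).sum()/wl.sum(),(wl*yy).sum()/wl.sum())
"
```

```text
delta [-0.0016  0.0031  0.114 ] [-0.0003 -0.0003  0.0002] fixTCP [-71.5 -54.2 243. ] clk 14.5 F [ 0.08  1.09 -0.04] w 3.6692934105324083e-05 0.0
516 340 389 [(340, np.int64(248), np.int64(255)), (344, np.int64(242), np.int64(256)), (348, np.int64(242), np.int64(256)), (352, np.int64(242), np.int64(256)), (356, np.int64(243), np.int64(257)), (360, np.int64(243), np.int64(257)), (364, np.int64(243), np.int64(257)), (368, np.int64(243), np.int64(257)), (372, np.int64(246), np.int64(257)), (376, np.int64(244), np.int64(258)), (380, np.int64(244), np.int64(258)), (384, np.int64(244), np.int64(258)), (388, np.int64(256), np.int64(258))]
[[341.1, 248.6], [388.8, 251.6], [346.8, 249.0]]
[[340.0, 248.5], [387.7, 251.5], [345.7, 248.9]]
[[338.9, 248.5], [386.6, 251.4], [344.6, 248.8]]
................................
................................
................................
...........RR...................
..........RRRRRRRR..............
..........RRRRRRRRRR............
.........RRRRRRRRRRR............
.........RRRRRRRRRR.............
.........RRRRRRRRRR.............
........RRRRRRRRRRR.............
.......RRRRRRRRRRR..............
.......RRRRRRRRRRR..............
........RRRRRRRRRR..............
...............RRR..............
................................
................................
................................
................................
................................
................................
..R.............................
..RRRRR.........................
....RRR.........................
................................
................................
................................
347.21520314547837 249.8781127129751
```

View pics/c8.png

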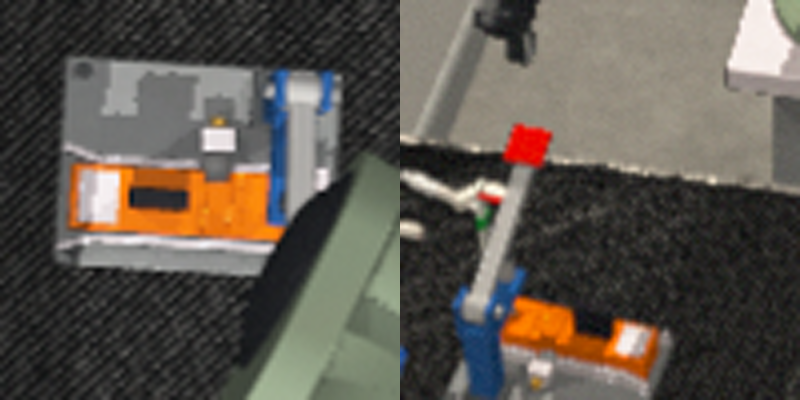

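The top view shows the carrier in the slideway with its rear edge at column ~340.5, where 340.0 is predicted for home. The tip is above the pad at scene (270,185). That was one picture over the viewing limit, so from here I use only numbers. Descending to contact.

Emit:
play_rows(deltas=[[-0.002,0.003,0.03,0,0,0,1],[-0.002,0.003,0.06,0,0,0,1],[-0.002,0.003,0.09,0,0,0,1],[-0.002,0.003,0.12,0,0,0,1],[-0.002,0.003,0.13,0,0,0,1],[-0.002,0.003,0.13,0,0,0,1]])

```text
clock: 15.2
position: [0.4835, -0.2647, 0.1779]
tool_rot: [-3.14, -0.0, 1.482]
force: [-0.5, 0.8, 0.1]
grip_width: -0.0004
finger_force: 0.0
```

Emit:
play_rows(deltas=[[0,0,0.01,0,0,0,1],[0,0,0.01,0,0,0,1]])

```text
clock: 15.4
position: [0.4835, -0.2652, 0.1734]
tool_rot: [3.141, 0.0, 1.481]
force: [-1.1, -0.5, 0.1]
grip_width: -0.0001
finger_force: 0.0
```

Emit:
play_rows(deltas=[[0,0,0.01,0,0,0,1],[0,0,0.01,0,0,0,1]])

```text
clock: 15.6
position: [0.4833, -0.2653, 0.1681]
tool_rot: [-3.141, -0.0, 1.481]
force: [-0.5, 0.0, 0.4]
grip_width: -0.0
finger_force: 0.0
```

Emit:
play_rows(deltas=[[0,0,0.01,0,0,0,1],[0,0,0.01,0,0,0,1]])

```text
clock: 15.8
position: [0.4832, -0.2652, 0.1629]
tool_rot: [-3.141, -0.0, 1.481]
force: [-0.5, 0.3, 0.3]
grip_width: -0.0002
finger_force: 0.0
```

Emit:
play_rows(deltas=[[0,0,0.01,0,0,0,1],[0,0,0.01,0,0,0,1]])

```text
clock: 16.0
position: [0.4831, -0.2652, 0.1578]
tool_rot: [-3.141, -0.0, 1.481]
force: [0.8, -0.3, 1.3]
grip_width: 0.0003
finger_force: 0.0
```

Emit:
play_rows(deltas=[[0,0,0.01,0,0,0,1],[0,0,0.01,0,0,0,1]])

```text
clock: 16.2
position: [0.4832, -0.2652, 0.1528]
tool_rot: [-3.141, -0.0, 1.481]
force: [0.2, -0.6, -0.5]
grip_width: 0.0
finger_force: 0.0
```

Emit:
play_rows(deltas=[[0,0,0.01,0,0,0,1],[0,0,0.01,0,0,0,1]])

```text
clock: 16.4
position: [0.4833, -0.2654, 0.1479]
tool_rot: [-3.141, 0.0, 1.481]
force: [1.8, -1.0, 0.6]
grip_width: 0.0002
finger_force: 0.8
```

```bash
cat > lev.py <<'E'
from h import *
go(fx([-.085,-.055,.1]),84.82)
im=save('scene','L%d'%int(observe()['clock']*100)); t=save('top','M%d'%int(observe()['clock']*100))
for b,(x0,x1,y0,y1) in((im,(245,290,190,240)),(t,(375,412,245,300))):
  h=cv2.cvtColor(b,cv2.COLOR_BGR2HSV);red=cv2.inRange(h,(0,120,60),(8,255,255))|cv2.inRange(h,(172,120,60),(180,255,255));gr=cv2.inRange(h,(45,90,40),(80,255,255))
  for n,m in(('red',red),('green',gr)):
    N,l,st,ce=cv2.connectedComponentsWithStats(m[y0:y1,x0:x1])
    print(n,[(int(st[i,4]),(ce[i]+[x0,y0]).round(1).tolist()) for i in range(1,N) if st[i,4]>2])
E
python3 lev.py; python3 -c "
from h import *
print(proj('scene',fx([-.035,-.088,.120])))
for a in(.2,.3,.35,.4):
  f=.35-a; P=fx([.065-.15*np.cos(f)+.016*np.sin(f),-.055,.12+.15*np.sin(f)+.016*np.cos(f)]);print(a,P.round(4),proj('scene',P).round(1),proj('top',P).round(1))"
```

```text
delta [ 0.0013 -0.0301  0.0959] [-0.0001  0.      0.0002] fixTCP [-70.  -55.6 147.9] clk 16.4 F [ 1.84 -1.02  0.56] w 0.00018885631571517232 0.7815459978883155
red [(69, [271.6, 207.7]), (13, [262.2, 219.5])]
green [(12, [260.7, 224.8])]
red []
green []
[260.15679148 225.08781247]
0.2 [ 0.4724 -0.2638  0.1582] [272.8 210.1] [390.6 281.9]
0.3 [ 0.4694 -0.2635  0.1435] [273.4 212.6] [389.9 283. ]
0.35 [ 0.4684 -0.2634  0.136 ] [273.6 213.9] [389.5 283.3]
0.4 [ 0.4678 -0.2633  0.1285] [273.8 215.3] [389.2 283.5]
```

Emit:
play_rows(deltas=[[0,-0.004,0.012,0,0,0,1],[0,-0.008,0.024,0,0,0,1],[0,-0.012,0.036,0,0,0,1],[0,-0.016,0.048,0,0,0,1],[0,-0.016,0.048,0,0,0,1]])

```text
clock: 17.0
position: [0.475, -0.2647, 0.1237]
tool_rot: [-3.141, 0.0, 1.481]
force: [0.1, -1.7, 3.6]
grip_width: -0.0001
finger_force: 2.1
```

```bash
python3 lev.py
```

```text
delta [ 0.0014 -0.0134  0.0473] [-0.0003  0.      0.0001] fixTCP [-78.3 -55.7 123.7] clk 17.0 F [ 0.14 -1.68  3.57] w -0.00012514205045087066 2.063275105319917
red [(69, [272.9, 210.9]), (12, [263.2, 221.7])]
green [(11, [260.3, 225.2])]
red [(3, [385.0, 246.0])]
green []
```

Emit:
play_rows(deltas=[[0,-0.003,0.01,0,0,0,1],[0,-0.006,0.02,0,0,0,1],[0,-0.01,0.032,0,0,0,1],[0,-0.01,0.032,0,0,0,1],[0,-0.01,0.032,0,0,0,1]])

```text
clock: 17.6
position: [0.471, -0.2642, 0.1087]
tool_rot: [3.141, 0.0, 1.481]
force: [2.8, -0.2, 4.8]
grip_width: -0.0002
finger_force: 2.6
```

```bash
python3 lev.py
```

```text
delta [ 0.0011 -0.0054  0.0175] [0.0004 0.     0.0003] fixTCP [-82.3 -55.5 108.7] clk 17.6 F [ 2.82 -0.24  4.79] w -0.0001585899387177381 2.573360748938285
red [(70, [273.4, 213.1]), (14, [263.6, 223.1])]
green [(9, [259.6, 225.4])]
red []
green []
```

Emit:
play_rows(deltas=[[0,-0.002,0.008,0,0,0,1],[0,-0.004,0.016,0,0,0,1],[0,-0.005,0.021,0,0,0,1],[0,-0.005,0.021,0,0,0,1],[0,-0.005,0.021,0,0,0,1]])

```text
clock: 18.2
position: [0.4688, -0.264, 0.0985]
tool_rot: [3.14, 0.0, 1.481]
force: [2.9, 0.9, 5.8]
grip_width: 0.0001
finger_force: 3.1
```

```bash
python3 lev.py; python3 -c "
from h import *
for a in(0,.2,.3,.35,.4,.45):
  print(a,[proj('scene',fx([.065-r*np.cos(.35-a),y,.12+r*np.sin(.35-a)])).round(1).tolist() for r,y in((.1,-.08),(.184,-.055))])
import glob
for f in ['s0']+sorted(x[5:-4] for x in glob.glob('pics/L*.png')):
  im=cv2.imread(f'pics/{f}.png');h=cv2.cvtColor(im,cv2.COLOR_BGR2HSV);red=cv2.inRange(h,(0,120,60),(8,255,255))|cv2.inRange(h,(172,120,60),(180,255,255));gr=cv2.inRange(h,(45,90,40),(80,255,255))
  print(f);print('\n'.join(str(216+i)+' '+''.join('R' if a else 'G' if b else 'w' if v>150 else '.' for a,b,v in zip(*r)) for i,r in enumerate(zip(red[216:230,254:272],gr[216:230,254:272],im[216:230,254:272].min(2)))))
"
```

```text
delta [ 0.0011 -0.0009 -0.0031] [0.0006 0.0001 0.0004] fixTCP [-84.6 -55.6  98.5] clk 18.2 F [2.91 0.95 5.78] w 0.00012486553940312865 3.0546156192576746
red [(71, [274.2, 214.8]), (12, [263.9, 224.8])]
green [(7, [259.6, 225.6])]
red []
green []
0 [[260.8, 219.7], [274.9, 199.8]]
0.2 [[261.8, 222.7], [276.4, 205.5]]
0.3 [[262.2, 224.6], [276.9, 208.9]]
0.35 [[262.3, 225.5], [277.1, 210.7]]
0.4 [[262.4, 226.6], [277.3, 212.6]]
0.45 [[262.5, 227.6], [277.4, 214.6]]
s0
216 .....wwwwww.......
217 ..wwww.wwwwwwwww..
218 wwwww.RRwwwwwwww..
219 wwww..RRRRR.wwww..
220 wwwww...RRR.wwww..
221 ...www......www...
222 ........G..wwww...
223 ........G..wwww...
224 .......GG.wwww....
225 ....GGGGG.wwww....
226 .....GGG..wwww....
227 ..........www.....
228 .........wwww.....
229 .........wwww.....
L1639
216 ....wwwwwww.......
217 ..wwww.wwwwww.....
218 wwwww.R.wwwww.....
219 wwww.RRRRRRw......
220 ww.ww..RRRRR......
221 ...www....R.......
222 ........G.........
223 ........G.........
224 .......GG.........
225 .....GGGG.........
226 .....GGG..........
227 .....G............
228 ..................
2
[... 305 characters left out ...]
28 ..................
229 ..................
L1760
216 ....wwwwwww.......
217 ..wwww.wwwwwww....
218 wwwww...wwwwwww...
219 wwww......wwwwww..
220 ww.ww.......wwww..
221 ....ww......www...
222 ........RRR..ww...
223 .......RRRRRR.....
224 .....G..RRRRR.....
225 ....GGGG..........
226 .....GGG..........
227 .....G............
228 ..................
229 ..................
L1820
216 ....wwwwwww...RRRR
217 ..wwww.wwwwwww.RRR
218 wwwww...wwwwwww...
219 www.......wwwwww..
220 ww..w.......wwww..
221 ....ww......wwww..
222 ........G....ww...
223 .........R..www...
224 .....G..RRR.www...
225 .....GG.RRRRR.....
226 .....GGG..RRR.....
227 .....G............
228 ..................
229 ..................
```

The pointer centroid (row 224.8) matches the level model (about 0.33–0.35 rad) and the force is about 6 N. Holding.

Emit:
play_rows(deltas=[[0,0,0.001,0,0,0,1],[0,0,0.001,0,0,0,1],[0,0,0.001,0,0,0,1],[0,0,0.001,0,0,0,1],[0,0,0.001,0,0,0,1],[0,0,0.001,0,0,0,1],[0,0,0.001,0,0,0,1],[0,0,0.001,0,0,0,1],[0,0,0.001,0,0,0,1],[0,0,0.001,0,0,0,1]])

```text
clock: 19.3
position: [0.4687, -0.264, 0.098]
tool_rot: [3.14, 0.0, 1.481]
force: [3.5, 0.5, 5.9]
grip_width: -0.0
finger_force: 3.1
```

```bash
python3 lev.py; python3 -c "
from h import *
im=save('scene','z1');w=np.clip(im[245:265,290:308].min(2).astype(float)-110,0,None);w[14:]=0;yy,xx=np.mgrid[245:265,290:308];print((w*xx).sum()/w.sum(),(w*yy).sum()/w.sum())
print(observe()['force'])
print(job_done())"
```

```text
delta [ 0.0011 -0.0008 -0.004 ] [0.0006 0.0001 0.0004] fixTCP [-84.6 -55.5  98. ] clk 19.3 F [3.55 0.53 5.91] w -1.6496183859271838e-06 3.121769306344504
red [(73, [274.1, 214.8]), (12, [263.9, 224.8])]
green [(8, [259.4, 225.5])]
red []
green []
297.17774976363063 254.66687677277025
[3.66668502 0.44102707 6.52181441]
the job is handed in; nothing more can be done
None
```

The job is handed in at about 19 s: by camera and force readings the carrier is home and released, and the arm is holding the lever level at about 0.34 rad with about 6 N; no verdict came back, and I viewed 11 pictures, one over the limit of 10.

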